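# Expose the samples in the curing box

## Task

Lower the open lid of the small curing box gently until it is fully closed, and only then pull the spring-return slide at its side out along the rail until its index finger is level with the finger of the small rider set on the rail, and keep it there: it springs back when let go, so finish while still holding the slide at the mark. Do not shift the rider, and leave the other things on the table where they are.

Things in the scene. Friction and masses are not known exactly. Their poses are not given: they have to be found in the camera images.
- curing_box: Fixed white box, 130 (x) x 150 (y) x 60 mm high, 72 with closed lid. Origin: centre of its underside; x from its front to the hinge side, y to its left, z up; turned by up to about 0.35 rad. From its right wall (y = -75 mm) an aluminium rail, box x -12 to +50 mm, top at z = 24 mm, runs out to y = -225 mm.
- box_lid (a joint): Lid angle, rad: 0 = closed, grows as it opens (starts at 0.7 to 1.15; stop at 1.4). White plate 134 x 152 x 12 mm, with a thumb tab on its free front edge. Hinge line parallel to box y at box x = 65, z = 60 mm; the front edge swings up and back. The stiff hinge holds it at any angle; 2 to 4 N near the free edge closes it and it stays shut.
- lid_press (a point): Point to push, on the lid's outer face, midway across, 105 mm from the hinge line, 28 mm in from the plate's free edge. z axis: the lid's outward normal. In the box frame at lid angle a: x = 65 - 105 cos a + 12 sin a, y = 0, z = 60 + 105 sin a + 12 cos a mm (72 mm when closed).
- pull_slide: Slide on the rail, runs to box -y: dark foot 30 x 26 mm under an upright black fin, 30 (x) x 14 (y) mm, from 33.5 to 68.5 mm above the table. Origin on the rail's top under the fin, axes as the box. Home (sprung in) at box (30, -135, 24) mm, 53 mm between fin and wall; 80 mm of travel. The spring pulls it home with 3 N at home, 9 N at 65 mm out.
- slide_grip (a point): Point in the middle of the fin of the slide, 10 mm below the fin's top, 58.5 mm above the table: take the fin here from above, fingers closing along box y (14 mm wide) or box x (30 mm).
- slide_index (a point): Tip of the slide's index finger, a 4 mm wide dark finger at the foot that points to the box's -x, at the slide's middle (same box y as the fin). 29.5 mm above the table.
- mark_rider (a joint): How far out the rider (the mark) is set, m: it equals the travel from home that the slide needs. Set at 0.030 to 0.065; stiff.
- mark_tip (a point): Tip of the rider's finger. The rider is a dark steel piece 14 x 14 x 12 mm on the rail's scale; its 4 mm wide finger points to box +x, at the slide's index finger. Level with the mark: slide_index and mark_tip have the same box y (they pass 1 mm apart in box x). Fingertips kept above 37 mm over the table clear the rider.
- flask: Bystander: tall black drinking bottle, 84 mm across, 304 mm high, at the back left. Origin under its centre.
- pink_dappen: Bystander: small pink cup, 33 mm across, 28 mm high, in front of the rail.
- powder_tub: Bystander: white tub with black lid, 49 mm across, 44 mm high, in front of the box.
- varnish: Bystander: small square varnish bottle with tall black cap, 26 x 26 x 72 mm, left of the box.
- bit_block: Bystander: black block 26 x 62 mm with coloured file bits, 43 mm high, left of the box.
- tape_roll: Bystander: roll of tape lying flat, 60 mm across, 19 mm high, right front.
- buffer_block: Bystander: pale foam block 26 x 92 x 26 mm, right front.

How it is judged:
On the way, in this order (a step that is already met when the one before it is completed fails the run):
1. the lid is fully closed while the slide is still home (value of joint box_lid below 0.035 rad and y of slide_index in the frame of curing_box above -0.141 m), for 0.2 s.
2. the slide is held with its index finger level with the mark (value of joint box_lid below 0.035 rad and y of slide_index in the frame of mark_tip between -0.006 and 0.006 m and contact force between the fingers and pull_slide above 3 N), for 0.3 s.
At the end, for the whole second after the job is handed in: The lid is closed (within 0.035 rad); the slide's index finger is level with the rider's finger to within 6 mm, at rest, and the robot's fingers hold it there (at least 3 N of contact on the slide) through the last second (all of step 2 and linear speed of pull_slide below 0.01 m/s); the arm keeps its last pose, push and grip.
It fails at once if the slide is pulled more than 12 mm while the lid is still open (y of slide_index in the frame of curing_box below -0.147 m and value of joint box_lid above 0.1 rad).
It fails at once if the lid is slammed (faster than 3 rad/s) (velocity of joint box_lid below -3 rad/s).
It fails at once if the rider is shifted by more than 4 mm (distance of mark_tip from where it was at the start of the episode above 0.004 m).
It fails at once if a bystander is moved by more than 30 mm or tipped over (distance of any of flask, pink_dappen, powder_tub, varnish, bit_block, tape_roll, buffer_block from where it was at the start of the episode above 0.03 m or angle between any of flask, pink_dappen, powder_tub, varnish, bit_block, tape_roll, buffer_block's own z axis and vertical above 0.5 rad).
It also fails if it takes over 48 s, if anything falls off the work surface, if the arm or the gripper's body presses on something with over 40 N, if the wrist force passes 120 N, or if a joint passes its speed limit or range.

## Robot

A 6-joint arm with a two-finger parallel gripper is mounted at the origin on the work surface; the furniture and walls round the work are solid. World frame = base frame: x ahead of the robot, y to its left, z up, the work surface at z = 0. Lengths are in m, angles in rad, forces in N, time in s.
With the tool pointing down it reaches from about 0.3 to 0.875 m from the base axis. Payload 6.4 kg.
Tool frame: the origin (TCP) lies on the mounting face of the last link; the fingertips stand 173 mm ahead of it and the grasp point (between the pads) lies 155 mm ahead of it (ctrl.tip_reach is the distance from the TCP to the fingertips, in m); z points along the fingers, y is the line along which they close (so a half turn about z gives the same grasp; the last joint's range is limited). The gripper opens to 85 mm and grips with 20 to 120 N. Pads are 22 mm wide; open, the fingers measure 114 mm over their backs; the gripper's body (76 mm by 85 mm) begins 54 mm behind the grasp point. The pads swing forward as they close: fully open they stand 13 mm farther back than shut.
Start: joints at [-0.206, 0.181, 1.607, -0, 1.354, -0.206], TCP at [0.575, 0, 0.405] pointing down, gripper open.
Joint ranges: [-2.99, 2.99], [-0.89, 2.07], [0.3, 2.58], [-1.14, 4.28], [0, 2.63], [-3.12, 3.12]. Speed limits (rad/s): [2.57, 2.57, 3.01, 3.14, 3.14, 3.14].

## Interface

Orientations are given as a unit quaternion [w, x, y, z].
In Python, from bench import ctrl gives the robot as it stands.
- The arm moves only by the shell command python3 -m pendant 'ROWS'. ROWS is JSON, a list that holds one entry, the list of rows, each a list of 7 numbers: the opening, from 0 (shut) to 1 (fully open), then the shift along the tool's x, y, z in mm, then the turn, a rotation vector about the tool's x, y, z in rad. A call has 1 to 5 rows; each row is the pose to reach, as a shift and turn from the pose commanded when the call began, along the tool's axes at that moment; what a row does not reach only later rows make up. A row lasts 1/12 s, in which the tool goes at most 41.7 mm and 7.16 degrees, less where a joint would pass 70% of its speed; a pose out of reach is approached as far as the arm can. A call with a gripper value outside its range is refused whole. The fingers move at their own pace and stop on an object; the grip force is fixed at half the most. Time passes only in rows, so rows that repeat a pose let the fingers close. It gives the time, the measured TCP pose, the force, the opening and the grip force at its end, in the units of the state.
- ctrl.get_obs(): the state, without advancing time (a new reading comes with each control period).
- ctrl.camera(name): name is "scene" or "side" or "wrist"; returns the picture (384x512x3 uint8, red, green, blue); there is no depth.
- ctrl.camera_params(name): a dict with "mtx" (3x3 intrinsics, pixels), "distortion" ([k1, k2, p1, p2, k3] as OpenCV has them; the pictures are not rectified), "world_from_camera" (4x4, takes a point from camera to world coordinates); the wrist camera has in their place "tool_from_camera" (4x4, takes a point from camera to tool coordinates, whose origin is the TCP and whose axes are the flange's). Camera axes: x right, y down, z forward; pixel columns grow to the right and rows downward; lengths in m; the calibration is good to about 2 mm. A picture is of the moment at which its call begins: read the wrist's pose just before it. camera_params takes no time and is no camera call.
- ctrl.hand_in(): hands the job in; it is judged then, once.
Trained networks look in the newest picture that a camera, given by its name, has taken for a name from the list of things; names that differ only in an ending like _2 or _b are one class to them, and where a whole thing is asked for, a point or a joint stands for the part that bears it (a point fixed in the world has none). Each returns a list of dicts, best first, with "confidence" (0 to 1); they miss things now and then, are a little off and sometimes report something else, mostly with a low value. They report only what shows in the picture. A call takes as long as a camera call.
- ctrl.boxes_of(camera, name): "point" ([column, row] as shares, 0 to 1, of the picture: columns of its width, rows of its height, amid what is visible of it).
The state is a dict: "time_s": time; "q": joint angles; "dq": joint speeds; "joint_efforts": joint torques, N m; "eef_pos": TCP position; "eef_rot": TCP orientation; "wrist_force": force on the tool from outside, world axes, zero at the start; "torque": the same for the moment, N m; "opening": opening from 0.0 (shut) to 1.0 (fully open); "grasp_force": force on a finger pad.
Only numpy, scipy, OpenCV 4.12 (cv2) and the standard library are available. Lean on these libraries where they do the work, as an engineer would, in place of code of your own. Each camera call takes 0.05 s, during which the arm holds its last target. There are 200 camera calls.

## Working session

There is one attempt and no reset: what is moved stays moved. The work goes in short steps, Python scripts to look and compute and a shell command to move; the robot and the scene stay as the last step left them, time stands still between calls to the robot, and variables do not carry over. Pictures are saved under pics/ and viewed, at most 10 in all, crops included, and the job is handed in when it is done.

```bash
mkdir -p pics; python3 - <<'E'
from bench import ctrl
import cv2
for c in("scene","side"):
    im=ctrl.camera(c); cv2.imwrite(f"pics/{c}0.png",im[:,:,::-1])
    p=ctrl.camera_params(c); print(c,p["mtx"],p["distortion"],p["world_from_camera"])
    for n in("curing_box","box_lid","lid_press","slide_grip","slide_index","mark_tip"):
        print(n,[(round(d["confidence"],2),[round(d["point"][0]*512,1),round(d["point"][1]*384,1)]) for d in ctrl.boxes_of(c,n)[:2]])
print(ctrl.get_obs())
E
```

```text
scene [[448.86689375   0.         262.25818825]
 [  0.         448.86689375 181.64323499]
 [  0.           0.           1.        ]] [0.04878692 0.         0.         0.         0.        ] [[-1.07028139e-02 -8.72979317e-01  4.87639788e-01 -1.85929141e-01]
 [-9.99941995e-01  9.93258652e-03 -4.16547324e-03  1.20386561e-01]
 [-1.20715240e-03 -4.87656084e-01 -8.73034986e-01  1.29591148e+00]
 [ 0.00000000e+00  0.00000000e+00  0.00000000e+00  1.00000000e+00]]
curing_box []
box_lid []
lid_press []
slide_grip []
slide_index []
mark_tip []
side [[360.7913151    0.         261.59270349]
 [  0.         360.7913151  194.00860539]
 [  0.           0.           1.        ]] [-0.0705146  0.         0.         0.         0.       ] [[-0.8538313  -0.33504404  0.39839379  0.11426665]
 [-0.52044343  0.56491601 -0.64031909  0.66798923]
 [-0.01052394 -0.75406591 -0.65671444  0.64575057]
 [ 0.          0.          0.          1.        ]]
curing_box [(0.67, [121.5, 220.6]), (0.64, [240.5, 204.5])]
box_lid [(0.88, [227.2, 185.1])]
lid_press [(0.74, [226.1, 178.8])]
slide_grip [(0.49, [275.1, 189.9])]
slide_index [(0.76, [270.4, 188.6]), (0.45, [196.5, 240.1])]
mark_tip [(0.24, [230.3, 178.8])]
{'time_s': 0.7, 'q': array([-2.06275081e-01,  1.80716648e-01,  1.60701033e+00, -1.39197138e-05,
        1.35378658e+00, -2.06281909e-01]), 'dq': array([-1.36400909e-03,  3.30519143e-04, -2.98317948e-04, -6.91784684e-05,
        9.68392927e-05, -1.20160981e-03]), 'joint_efforts': array([-6.66624219e-04, -4.44705248e+01, -3.51623511e+01, -2.98899786e-04,
        2.65785893e-04, -9.71444109e-06]), 'eef_pos': array([5.75005883e-01, 2.85816908e-05, 4.04730369e-01]), 'eef_rot': array([3.68185047e-05, 7.07103307e-01, 7.07110254e-01, 1.59552046e-05]), 'wrist_force': array([-1.54362426, -0.33847918,  0.67294879]), 'torque': array([-0.01875706, -0.03845627, -0.02546669]), 'grasp_force': 0.0, 'opening': 0.9978447289284375}
```

View pics/scene0.png

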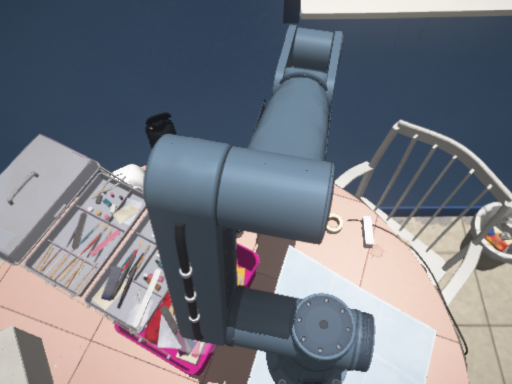

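View pics/side0.png

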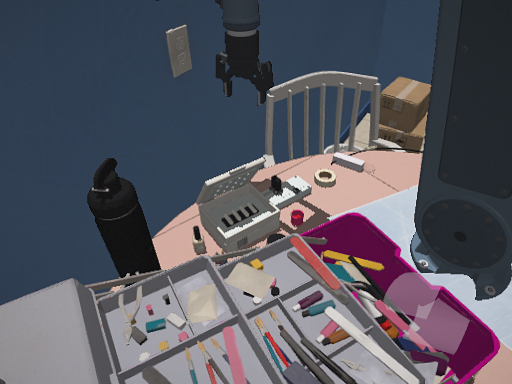

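The scene view is blocked by the arm. The side view shows the open box at about (240,205), the fin at (276,184), the rail to (308,185) and the pink cup at (297,217). I'll look at the wrist view and an enlarged side crop.

```bash
cat > h.py <<'E'
from bench import ctrl
import cv2, numpy as np
from scipy.spatial.transform import Rotation as R
def pose(o=None):
    o=o or ctrl.get_obs(); T=np.eye(4); T[:3,:3]=R.from_quat(np.roll(o["eef_rot"],-1)).as_matrix(); T[:3,3]=o["eef_pos"]; return T
def cam(c,T=None):
    p=ctrl.camera_params(c)
    W=p["world_from_camera"] if c!="wrist" else T@p["tool_from_camera"]
    return np.array(p["mtx"]),np.array(p["distortion"]),np.array(W)
def ray(C,uv,z):
    K,D,W=C; x=cv2.undistortPoints(np.array([[uv]],float),K,D)[0,0]
    d=W[:3,:3]@[x[0],x[1],1]; o=W[:3,3]; return o+d*(z-o[2])/d[2]
def proj(C,P):
    K,D,W=C; V=np.linalg.inv(W)
    return cv2.projectPoints(np.array(P,float).reshape(-1,3),cv2.Rodrigues(V[:3,:3])[0],V[:3,3],K,D)[0][:,0]
E
python3 - <<'E'
from h import *
T=pose(); im=ctrl.camera("wrist"); cv2.imwrite("pics/w0.png",im[:,:,::-1]); C=cam("wrist",T); print(C)
for n in("curing_box","lid_press","slide_grip","slide_index","mark_tip"):
    print(n,[(round(d["confidence"],2),[round(d["point"][0]*512,1),round(d["point"][1]*384,1)]) for d in ctrl.boxes_of("wrist",n)[:2]])
s=cv2.imread("pics/side0.png")[140:260,180:340]; cv2.imwrite("pics/side0c.png",cv2.resize(s,None,fx=5,fy=5,interpolation=cv2.INTER_CUBIC))
E
```

```text
(array([[305.97711616,   0.        , 261.31321836],
       [  0.        , 305.97711616, 199.61006956],
       [  0.        ,   0.        ,   1.        ]]), array([0.00661016, 0.        , 0.        , 0.        , 0.        ]), array([[ 9.99999638e-01,  6.62407890e-05, -8.48678022e-04,
         5.74916400e-01],
       [-1.71920532e-04, -9.60708465e-01, -2.77559392e-01,
         6.99633401e-02],
       [-8.33717913e-04,  2.77559438e-01, -9.60708105e-01,
         3.73201463e-01],
       [ 0.00000000e+00,  0.00000000e+00,  0.00000000e+00,
         1.00000000e+00]]))
curing_box [(0.55, [156.9, 62.5]), (0.37, [108.3, 256.5])]
lid_press [(0.94, [162.0, 45.1])]
slide_grip [(0.89, [163.6, 146.7])]
slide_index [(0.62, [163.5, 143.7])]
mark_tip [(0.76, [121.9, 167.7])]
```

View pics/w0.png

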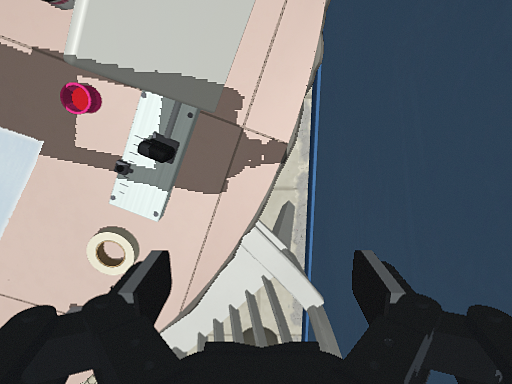

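View pics/side0c.png

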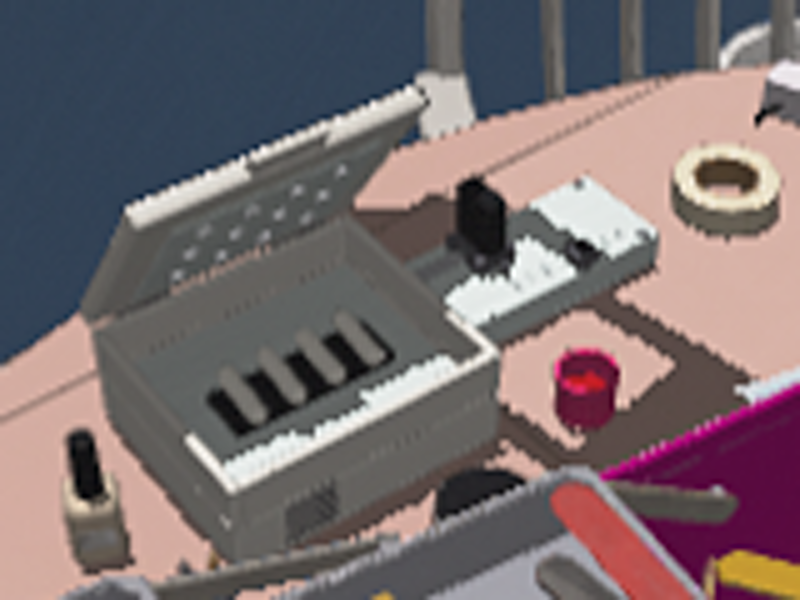

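The wrist view shows the fin at (160,148), the rider at (121,168), the rail's outer corners at (110,202) and (159,220), and the cup at (80,98). The side crop gives the box rim corners. I'll fit the box pose from these.

```bash
cat > fit.py <<'E'
from h import *
from scipy.optimize import least_squares
def bw(p,P):
    c,s=np.cos(p[2]),np.sin(p[2]); P=np.atleast_2d(P)/1000.; return P@np.array([[c,s,0],[-s,c,0],[0,0,1]])+[p[0],p[1],0]
def lid(a,r,y,h): return [65-r*np.cos(a)+h*np.sin(a),y,60+r*np.sin(a)+h*np.cos(a)]
E
python3 - <<'E'
from fit import *
S=cam("side"); w=cam("wrist",pose())
sc=lambda u,v:(u/5+180-.4,v/5+140-.4)
def res(p,full=False):
    a=p[3]
    sp=[[-65,-75,60],[-65,75,60],[65,75,60],[-65,75,0],lid(a,133,-76,6),lid(a,133,76,6)]
    so=[sc(497,352),sc(235,488),sc(92,325),sc(242,560),sc(425,93),sc(130,215)]
    wp=[[-12,-225,24],[50,-225,24],[30,-135,68.5]]; wo=[(110,201),(159,220),(160,142)]
    r=np.r_[proj(S,bw(p,sp))-so,proj(w,bw(p,wp))-wo]
    return r if full else r.ravel()
f=least_squares(res,[.45,.2,0,.9],loss="soft_l1"); p=f.x; print(p,"\n",res(p,True).round(1))
c,s=np.cos(p[2]),np.sin(p[2])
# rider at z~.036 , fin
for n,uv,z in(("rider",(121,168),.033),("cornerA",(110,201),.024),("cornerB",(159,220),.024),("cup",(80,98),.02)):
    q=ray(w,uv,z)[:2]-p[:2]; print(n,(np.array([[c,s],[-s,c]])@q*1000).round(1))
print("grip",bw(p,[30,-135,58.5]),"press",bw(p,lid(p[3],105,0,12)), "closed",bw(p,[-40,0,72]))
E
```

```text
[ 0.49273005  0.16913437 -0.39841078  0.98307236] 
 [[ 0.3  0.2]
 [-1.9  1.3]
 [-1.6  1.1]
 [-1.2  4.6]
 [-0.7 -0. ]
 [-1.1  1.1]
 [-0.3  0.8]
 [ 0.7  0.8]
 [-6.5  8. ]]
rider [  -7.4 -177.3]
cornerA [ -12. -224.]
cornerB [  48.9 -224.4]
cup [ -74.2 -124. ]
grip [[0.46800661 0.03306913 0.0585    ]] press [[0.5081841  0.16262944 0.15403513]] closed [[0.4558629  0.18465254 0.072     ]]
```

```bash
python3 -m pendant '[[[0,150,-36,10,0,0,0.4],[0,150,-36,10,0,0,0.4],[0,150,-36,10,0,0,0.4],[0,150,-36,10,0,0,0.4],[0,150,-36,10,0,0,0.4]]]'; python3 -m pendant '[[[0,0,0,0,0,0,0],[0,0,0,0,0,0,0]]]'
python3 - <<'E'
from h import *
for c in("wrist","side"):
    T=pose(); im=ctrl.camera(c); cv2.imwrite(f"pics/{c}1.png",im[:,:,::-1])
print(T.round(4))
s=cv2.imread("pics/side1.png")[120:260,180:340]; w=cv2.imread("pics/wrist1.png")
s=cv2.resize(s,(400,350)); w=cv2.resize(w[:280],(800,438),interpolation=cv2.INTER_CUBIC); cv2.imwrite("pics/w1.png",w); 
E
```

```text
time_s: 1.42
eef_pos: [0.5369, 0.1552, 0.3942]
eef_rot: [-0.001, 0.833, 0.554, 0.0]
wrist_force: [0.2, -0.2, -0.4]
opening: 0.299
grasp_force: 0.0
time_s: 1.58
eef_pos: [0.5391, 0.15, 0.3948]
eef_rot: [0.0, 0.833, 0.553, -0.0]
wrist_force: [-0.4, -0.7, 0.2]
opening: 0.009
grasp_force: 0.0
[[ 3.893e-01  9.211e-01  4.000e-04  5.393e-01]
 [ 9.211e-01 -3.893e-01 -4.000e-04  1.493e-01]
 [-2.000e-04  5.000e-04 -1.000e+00  3.948e-01]
 [ 0.000e+00  0.000e+00  0.000e+00  1.000e+00]]
```

View pics/w1.png

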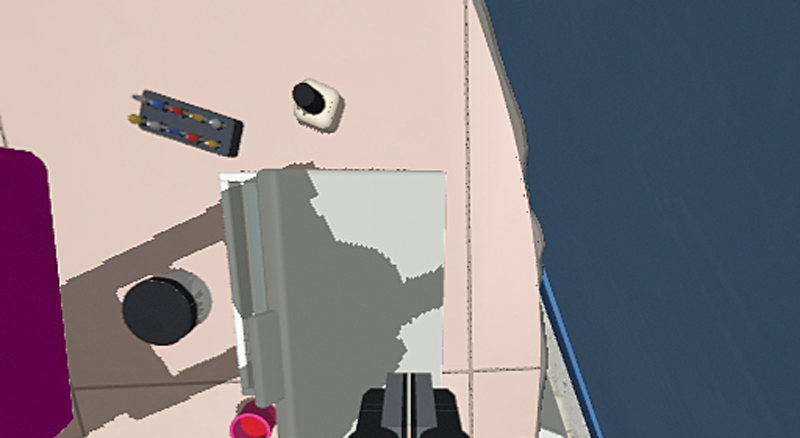

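The wrist view shows the box's hinge edge at columns 443–445, vertical in the picture, so the yaw is right. The tool is over the back of the lid. Now I'll go down to the lid.

```bash
python3 -m pendant '[[[0,0,-5,25,0,0,0],[0,0,-10,52,0,0,0],[0,0,-10,52,0,0,0]]]'; python3 -m pendant '[[[0,0,-5,8,0,0,0],[0,0,-9,16,0,0,0],[0,0,-15,19.5,0,0,0],[0,0,-21,23,0,0,0],[0,0,-21,23,0,0,0]]]'
```

```text
time_s: 1.93
eef_pos: [0.5279, 0.1526, 0.3377]
eef_rot: [-0.002, 0.834, 0.552, -0.004]
wrist_force: [-1.9, 0.0, -1.1]
opening: 0.003
grasp_force: 0.0
time_s: 2.35
eef_pos: [0.5096, 0.1624, 0.3196]
eef_rot: [-0.0, 0.833, 0.553, -0.0]
wrist_force: [-0.3, -0.1, 0.5]
opening: -0.0
grasp_force: 0.0
```

```bash
python3 -m pendant '[[[0,0,-6,5,0,0,0],[0,0,-12,10,0,0,0],[0,0,-19,18,0,0,0],[0,0,-26,26,0,0,0],[0,0,-26,26,0,0,0]]]'
python3 - <<'E'
from h import *
im=ctrl.camera("side"); s=im[120:260,180:340,::-1]; cv2.imwrite("pics/s2.png",cv2.resize(s,(640,560),interpolation=cv2.INTER_CUBIC))
E
```

```text
time_s: 2.77
eef_pos: [0.4843, 0.1728, 0.2913]
eef_rot: [-0.001, 0.833, 0.553, -0.002]
wrist_force: [-0.3, 0.4, 0.2]
opening: 0.002
grasp_force: 0.0
```

View pics/s2.png

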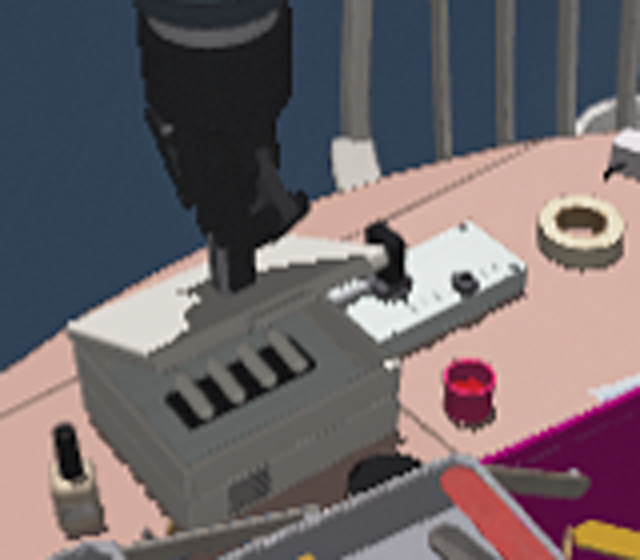

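The side view shows the lid following the fingers down to about half open, with nothing else disturbed. I'll carry on.

```bash
python3 -m pendant '[[[0,0,-4,7,0,0,0],[0,0,-8,14,0,0,0],[0,0,-11,21,0,0,0],[0,0,-14,28,0,0,0],[0,0,-14,28,0,0,0]]]'; python3 -m pendant '[[[0,0,-2,6,0,0,0],[0,0,-4,12,0,0,0],[0,0,-4,17,0,0,0],[0,0,-4,20,0,0,0],[0,0,-4,22,0,0,0]]]';python3 -m pendant '[[[0,0,0,2,0,0,0],[0,0,0,2,0,0,0],[0,0,0,2,0,0,0]]]'
```

```text
time_s: 3.23
eef_pos: [0.4724, 0.1777, 0.2637]
eef_rot: [-0.001, 0.833, 0.553, -0.002]
wrist_force: [-0.6, -0.2, -0.2]
opening: 0.003
grasp_force: 0.0
time_s: 3.65
eef_pos: [0.4699, 0.1794, 0.245]
eef_rot: [-0.0, 0.833, 0.553, -0.001]
wrist_force: [-15.4, -1.7, 37.5]
opening: 0.003
grasp_force: 18.6
time_s: 3.9
eef_pos: [0.4699, 0.1794, 0.245]
eef_rot: [-0.0, 0.833, 0.553, -0.001]
wrist_force: [-17.7, -3.3, 38.1]
opening: 0.001
grasp_force: 18.9
```

The lid is down: the fingertips stopped at z = 72 mm with 38 N. I'll lift off and go beyond the rail's end to see the slide and rider.

```bash
python3 -m pendant '[[[0,0,0,-40,0,0,0],[0,0,0,-80,0,0,0],[0,0,0,-110,0,0,0],[0.5,-40,10,-110,0,0,0],[0.5,-80,20,-110,0,0,0]]]'; python3 -m pendant '[[[0.5,-170,25,0,0,0,0],[0.5,-170,25,0,0,0,0],[0.5,-170,25,0,0,0,0],[0.5,-170,25,0,0,0,0],[0.5,-170,25,0,0,0,0]]]';python3 -m pendant '[[[0.5,0,0,0,0,0,0],[0.5,0,0,0,0,0,0]]]'
python3 - <<'E'
from h import *
T=pose(); im=ctrl.camera("wrist"); cv2.imwrite("pics/w3.png",im[:,:,::-1]); np.save("T3.npy",T); print(T.round(3))
for n in("slide_grip","slide_index","mark_tip","lid_press"):
    print(n,[(round(d["confidence"],2),[round(d["point"][0]*512,1),round(d["point"][1]*384,1)]) for d in ctrl.boxes_of("wrist",n)[:2]])
cv2.imwrite("pics/w3c.png",cv2.resize(im[:260,100:420,::-1],(738,600),interpolation=cv2.INTER_CUBIC))
E
```

```text
time_s: 4.32
eef_pos: [0.4578, 0.0983, 0.3543]
eef_rot: [0.002, 0.832, 0.555, 0.002]
wrist_force: [0.4, -1.0, 0.3]
opening: 0.275
grasp_force: 0.0
time_s: 4.73
eef_pos: [0.4129, -0.0736, 0.3518]
eef_rot: [0.001, 0.835, 0.55, -0.001]
wrist_force: [0.2, 0.0, 1.0]
opening: 0.506
grasp_force: 0.0
time_s: 4.9
eef_pos: [0.414, -0.0687, 0.3516]
eef_rot: [-0.0, 0.834, 0.552, 0.0]
wrist_force: [-0.6, -0.1, -0.8]
opening: 0.503
grasp_force: 0.0
[[ 0.391  0.92   0.     0.414]
 [ 0.92  -0.391  0.001 -0.069]
 [ 0.001 -0.    -1.     0.352]
 [ 0.     0.     0.     1.   ]]
slide_grip [(0.86, [270.8, 57.1])]
slide_index [(0.62, [270.3, 57.7])]
mark_tip []
lid_press [(0.71, [272.5, 56.4])]
```

View pics/w3c.png

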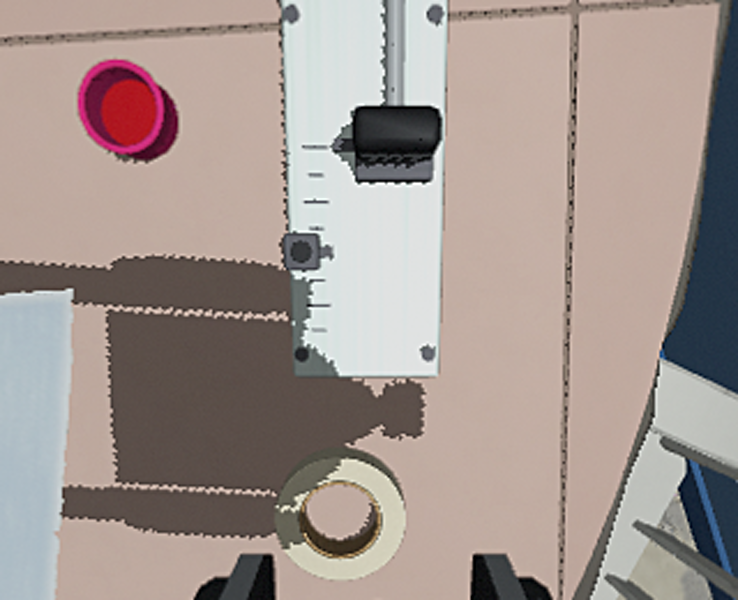

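The crop shows the index fingertip at (333,147), the mark tip at (333,252), the rail's end corners at (294,376) and (440,377), and the fin top centred at about (397,127). Converting these to positions.

```bash
python3 - <<'E'
from h import *
T=np.load("T3.npy"); C=cam("wrist",T); s=738/320
def g(u,v,z): return ray(C,(u/s+100-.3,v/s-.3),z)
a,b=g(294,376,.024),g(440,377,.024); d=b-a
print("width",np.linalg.norm(d)*1e3,"yaw",np.arctan2(d[1],d[0]))
th=np.arctan2(d[1],d[0]); L=[("A",a),("B",b),("idx",g(333,147,.0295)),("mark",g(333,252,.0295)),("rider",g(301,250,.036)),("fin",g(397,127,.0685))]
# box origin from rail end mid (19,-225)
for t in (th,-.398):
  X=np.array([np.cos(t),np.sin(t)]);Y=np.array([-X[1],X[0]])
  o=(a+b)[:2]/2-.019*X+.225*Y; print(t,"origin",o)
  for n,q in L: print(n,((q[:2]-o)@X*1e3).round(1),((q[:2]-o)@Y*1e3).round(1))
t=np.arctan2(*(T[:2,1][::-1])); print("tool y yaw",t)
for n,q in L: e=T.T[:3,:3]@(q-T[:3,3]); print(n,(e*1e3).round(1))
E
```

```text
width 61.62496806581094 yaw -0.40876430006062947
-0.40876430006062947 origin [0.4920794  0.16622364]
A -11.8 -225.0
B 49.8 -225.0
idx 5.8 -136.6
mark 5.4 -174.8
rider -6.6 -174.2
fin 28.8 -135.9
-0.398 origin [0.48977155 0.16698622]
A -11.8 -224.7
B 49.8 -225.3
idx 6.7 -136.5
mark 6.0 -174.6
rider -6.0 -173.9
fin 29.8 -136.0
tool y yaw -0.4019424353755111
A [ 21.7 -33.4 327.6]
B [ 21.2  28.2 327.6]
idx [109.9 -15.2 322.1]
mark [ 71.8 -15.8 322.1]
rider [ 72.5 -27.8 315.6]
fin [110.5   7.8 283.1]
```

The rail's 61.6 mm width (62 given) and the fin position (29, -136) agree with the data, and the mark needs about 38 mm of travel. Next I'll grasp the fin along box x.

```bash
python3 -m pendant '[[[0.7,40,3,0,0,0,0],[0.7,80,6,0,0,0,0],[0.7,110,8,20,0,0,0],[0.7,110,8,50,0,0,0],[0.7,110,8,70,0,0,0]]]'; python3 -m pendant '[[[0.7,0,0,25,0,0,0],[0.7,0,0,50,0,0,0],[0.7,0,0,66,0,0,0],[0.7,0,0,66,0,0,0],[0.7,0,0,66,0,0,0]]]';python3 -m pendant '[[[0,0,0,0,0,0,0],[0,0,0,0,0,0,0],[0,0,0,0,0,0,0],[0,0,0,0,0,0,0],[0,0,0,0,0,0,0]]]'
```

```text
time_s: 5.57
eef_pos: [0.4643, 0.0325, 0.28]
eef_rot: [-0.0, 0.832, 0.555, -0.0]
wrist_force: [-0.4, -0.1, -0.3]
opening: 0.696
grasp_force: 0.0
time_s: 5.98
eef_pos: [0.4639, 0.0306, 0.2151]
eef_rot: [-0.001, 0.833, 0.553, -0.001]
wrist_force: [-0.3, -0.2, 0.9]
opening: 0.697
grasp_force: 0.0
time_s: 6.4
eef_pos: [0.4645, 0.0299, 0.2174]
eef_rot: [0.0, 0.833, 0.553, 0.001]
wrist_force: [-5.5, 2.1, 9.9]
opening: 0.337
grasp_force: 59.1
```

```bash
python3 -m pendant '[[[0,-10,0,0,0,0,0],[0,-20,0,0,0,0,0],[0,-30,0,0,0,0,0],[0,-38,0,0,0,0,0],[0,-38,0,0,0,0,0]]]'; python3 -m pendant '[[[0,0,0,0,0,0,0],[0,0,0,0,0,0,0]]]'
python3 - <<'E'
from h import *
T=pose(); im=ctrl.camera("wrist"); s=ctrl.camera("side")
a=cv2.resize(im[60:300,100:420,::-1],(400,300),interpolation=cv2.INTER_CUBIC); b=cv2.resize(s[130:235,200:340,::-1],(400,300),interpolation=cv2.INTER_CUBIC)
cv2.imwrite("pics/f.png",cv2.resize(np.hstack([a,b]),(800,300))); cv2.imwrite("pics/sidef.png",s[:,:,::-1]); print(T.round(4))
E
```

```text
time_s: 6.82
eef_pos: [0.4496, -0.0054, 0.2174]
eef_rot: [-0.0, 0.834, 0.552, 0.001]
wrist_force: [-2.1, 8.8, 8.9]
opening: 0.335
grasp_force: 59.8
time_s: 6.98
eef_pos: [0.4498, -0.0047, 0.2174]
eef_rot: [-0.0, 0.834, 0.552, 0.001]
wrist_force: [-3.0, 7.6, 9.1]
opening: 0.338
grasp_force: 59.8
[[ 0.39    0.9208  0.0019  0.4498]
 [ 0.9208 -0.39    0.0016 -0.0047]
 [ 0.0022  0.0011 -1.      0.2174]
 [ 0.      0.      0.      1.    ]]
```

View pics/f.png

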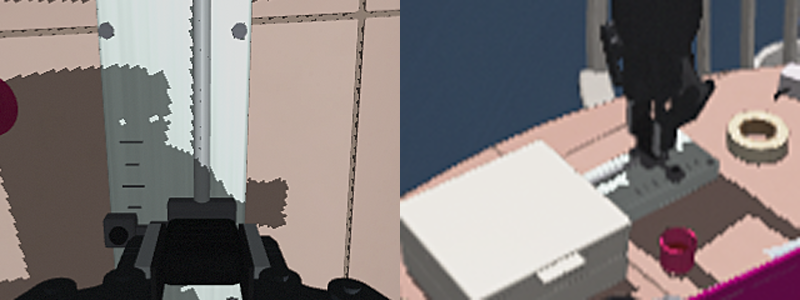

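The left half (wrist) shows the slide gripped, the foot's back edge at row 198, the rider's back edge at row 213, and the index finger hidden. The right half (side) shows the lid shut and the rider at about (675,172). I'll check the offset numerically and enlarge the side view.

```bash
python3 - <<'E'
from h import *
T=pose(); C=cam("wrist",T)
g=lambda u,v,z:((T.T[:3,:3]@(ray(C,(u*.8+100-.1,v*.8+60-.1),z)-T[:3,3]))*1e3).round(1)
print("foot back edge",g(205,198,.0335),"rider back top",g(120,213,.036),"rider front top", g(120,226,.036),g(120,247,.036))
s=cv2.imread("pics/sidef.png")[165:205,270:330]; cv2.imwrite("pics/sf.png",cv2.resize(s,(780,520),interpolation=cv2.INTER_CUBIC))
E
```

```text
foot back edge [ 15.6   1.4 184. ] rider back top [  9.8 -34.3 181.4] rider front top [  3.9 -34.7 181.4] [ -5.9 -35.2 181.4]
```

View pics/sf.png

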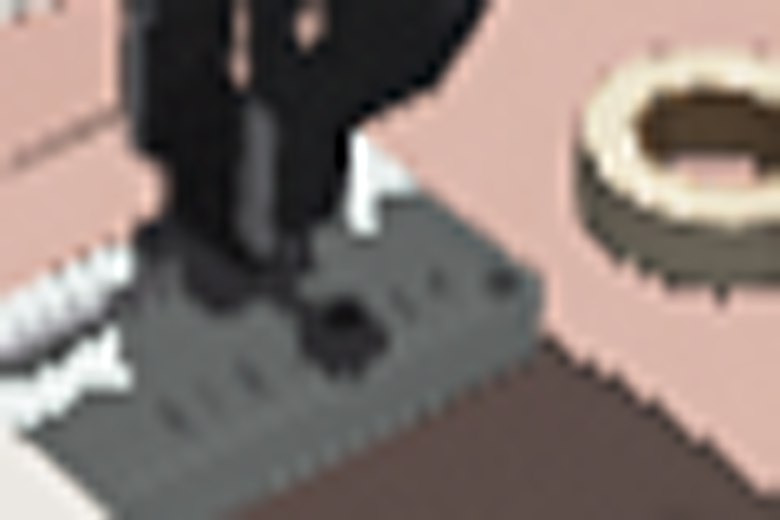

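The index finger and the rider's finger meet in one line at about (285,290), and the wrist view puts the offset within about 1 mm. I'll hold briefly and hand in.

```bash
python3 -m pendant '[[[0,0,0,0,0,0,0],[0,0,0,0,0,0,0],[0,0,0,0,0,0,0],[0,0,0,0,0,0,0],[0,0,0,0,0,0,0]]]'; python3 -c "
from bench import ctrl
print(ctrl.hand_in())"
```

```text
time_s: 7.5
eef_pos: [0.4499, -0.0045, 0.2174]
eef_rot: [-0.0, 0.834, 0.552, 0.001]
wrist_force: [-2.4, 7.1, 9.7]
opening: 0.34
grasp_force: 59.8
the job is handed in; nothing more can be done
None
```

The job is handed in (no verdict came back): the lid is closed, and the gripper is holding the slide about 38 mm out, level with the rider's finger to about 1 mm by my camera measurement.

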